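Fit the mist head to the quick coupler

ROBOT

A 6-joint arm with a two-finger parallel gripper is mounted at the origin on a cart in front of the work surface, level with it; the furniture and walls round the work are solid. World frame = base frame: x ahead of the robot, y to its left, z up, the work surface at z = 0. Lengths are in m, angles in rad, forces in N, time in s.
With the tool pointing down it reaches from about 0.3 to 0.85 m from the base axis. Payload 4.2 kg.
Tool frame: the origin (TCP) lies at the very end of the fingers, on their centre line; the grasp point (between the pads) lies 19 mm behind it (ctrl.hold_point_z is the distance from the TCP to the grasp point, in m); x points along the fingers, y is the direction in which the jaws open and shut, and the axes are right-handed (so a half turn about x gives the same grasp; the last joint's range is limited). The gripper opens to 91 mm and grips with 3 to 60 N. Pads are 32 mm wide; open, the fingers measure 118 mm over their backs; the gripper's body (76 mm by 178 mm) begins 60 mm behind the grasp point.
Start: joints at [1.095, 0.32, 1.565, -0, 1.257, -0.02], TCP at [0.253, 0.516, 0.214] pointing down, gripper open.
Joint ranges: [-3.11, 3.11], [-0.84, 2.01], [0.21, 2.61], [-1.34, 4.49], [0.05, 2.63], [-2.56, 2.56]. Speed limits (rad/s): [2.57, 2.57, 3.14, 3.14, 3.14, 3.14].

INTERFACE

Orientations are given as a rotation vector (axis times angle).
In Python, from station import ctrl, optics, workorder gives the robot as it stands.
- The arm moves only by the tool drive_tool, never from a script. Its argument "series" is text: rows parted by semicolons, each of 7 numbers parted by spaces: the shift along the tool's x, y, z in mm, then the turn, a rotation vector about the tool's x, y, z in rad, then the finger opening in mm, from 0 to 91.2. A call has 1 to 20 rows; each row shifts and turns the commanded pose from where the row before left it, along the tool's axes as they then stand; what a row does not reach is not made up. A row lasts 1/12 s, in which the tool goes at most 41.7 mm and 7.16 degrees, less where a joint would pass 70% of its speed; a pose out of reach is approached as far as the arm can. A call is refused whole if a number of a shift passes 41.7 or a number of a turn 0.125, either way. A call with a gripper value outside its range is refused whole. The fingers move at their own pace and stop on an object; "force" is the grip in N (left out, the last holds). Time passes only in rows, so rows that do not move let the fingers close. It gives the time, the measured TCP pose, the force and the opening at its end, in the units of the state.
- ctrl.read_state(): the state, without advancing time (a new reading comes with each control period).
- optics.snapshot(name): name is "side" or "top" or "wrist"; returns a dict with "frame" (420x560x3 uint8, red, green, blue), "range_z" (420x560 float32, m along the optical axis (not along the pixel's ray), 0 where there is no reading), "fx", "fy", "cx", "cy" (pixels), "distortion" ([k1, k2, p1, p2, k3] as OpenCV has them; the pictures are not rectified), "extrinsics" (4x4, takes a point from world to camera coordinates); the wrist camera has in their place "mount" (4x4, takes a point from camera to tool coordinates, whose origin is the TCP and whose axes are the tool frame's). Camera axes: x right, y up, looking along -z (the intrinsics and any distortion apply to the point x, -y, -z); pixel columns grow to the right and rows downward; lengths in m; the calibration is good to about 2 mm. A picture is of the moment at which its call begins: read the wrist's pose just before it.
- workorder.finish_job(): hands the job in, once; it reports no verdict.
The state is a dict: "clock": time; "joint_pos": joint angles; "dq": joint speeds; "joint_torque": joint torques, N m; "tcp_pos": TCP position; "orientation": TCP orientation; "force": force on the tool from outside, world axes, zero at the start; "torque": the same for the moment, N m; "grip_width": finger opening in m.
Only numpy, scipy, OpenCV 4.12 (cv2) and the standard library are available. Lean on these libraries where they do the work, as an engineer would, in place of code of your own. Each camera call takes 0.05 s, during which the arm holds its last target. There are 200 camera calls.

TASK

Draw the blue sleeve of the quick coupler on the standpipe back (down) until it stays back by itself and let go of it. Then take the green mist head from the wooden rack and push its plug straight down into the coupler's mouth, gently, until it is fully home and the sleeve springs forward (up) again to lock it; let go. Leave the orange jet head in the rack and the mug where they are.

Things in the scene. Friction and masses are not known exactly. Their poses are not given: they have to be found in the camera images.
- coupler: Standpipe fixed to the table: grey base plate 110x110x10 mm, brass boss to 36 mm, and on the base's centre an upright brass riser bearing a quick coupler: brass mouth tube (30 mm outside, bore 21 mm, open upward) with a blue sleeve round it. Origin: centre of the base's underside, z up along the axis. Base and riser do not move under less than 60 N.
- coupler_axis (a point): Point on the coupler's axis on the table (z = 0); the mouth is straight above it. The riser is clamped at a different height each time: the mouth's rim stands 127 to 157 mm above the table, and sleeve and stops go with it. No listed pose tells which: find it by touch or sight. With the sleeve forward no plug gets in; it stops 40 mm short.
- sleeve (a joint): How far the blue sleeve is drawn back, m: 0 forward (up), 0.012 down at its stop. 40 mm wide, its top 4 mm and its foot 44 mm below the rim when forward; the last 6 mm are a flange 48 mm wide. A 3 to 5 N spring pushes it up. Drawn down over 11 mm with no plug in, it is caught and stays at about 0.008 when let go. A plug pushed home trips it: it springs up to 0.
- mist_grip (a point): Green mist head, to be fitted; stands upright, plug down, its collar on the rack's top. Green cylinder 30 mm across (32 over ribs), 53 mm high, black top with four small brass nozzles; the point is its centre. Underside of its black collar (34 mm across, 5 mm thick): 31.5 mm below the point; top of the head: 36.5 mm above it. About 0.1 kg.
- mist_nose (a point): End of the mist head's brass plug, on its axis, 83.5 mm below mist_grip. The plug is 19 mm across, 52 mm long below the collar, nose chamfered 2.5 mm, grooved. Pushing it in takes 3 to 15 N over the last 42 mm until the click, then comes a hard stop. Home, the collar's underside is 0 to 3 mm above the rim. Collar and rim must not be pressed together with over 30 N.
- jet_grip (a point): The orange jet head, to be left in the rack: same plug, collar and cylinder but orange, with a pointed brass nozzle on top (78 mm high over the collar). The point is on its axis at the centre of the orange cylinder, half-way up, 31.5 mm above the collar's underside.
- rack: Fixed wooden rack block 70x180x66 mm with two round holes 23 mm wide and 59 mm deep on its long middle line, 90 mm apart (45 mm either side of the centre); one head stands in each, which in which varies. Origin: centre of its underside; its y axis runs along its 180 mm length, x across it, z up.
- mug_mid (a point): A white mug 83 mm wide (117 mm with its handle), 94 mm high, a bystander near the table's edge; the point is at its middle, half-way up.
There are look-alikes about, which are no part of the job. Of the things that look like the part that bears jet_grip, the smallest one is meant.

How it is judged:
By the outcome, as a careful person would: the job done as asked, in the order asked, and still so for the second after the job is handed in, with the robot touching nothing.
It also fails if it takes over 64 s, if anything falls off the work surface, if the arm or the gripper's body presses on something with over 40 N, if the wrist force passes 120 N, or if a joint passes its speed limit or range.

## Working session

There is one attempt and no reset: what is moved stays moved. The work goes in short steps, Python scripts to look and compute and a tool call to move; the robot and the scene stay as the last step left them, time stands still between calls to the robot, and variables do not carry over. Pictures are saved under pics/ and viewed, about 8 in all and at most 12, crops included, and the job is handed in when it is done.

Besides the shell and the picture viewer there is one more tool, called after "Request:" by a JSON object that holds its "method" and its "body", one argument or row to a line. drive_tool: Moves the arm, as the interface text tells. Its arguments: {"type":"object","properties":{"series":{"type":"string"},"force":{"type":"number"}},"required":["series"]}

```bash
ls; mkdir -p pics; cat > h.py <<'E'
import numpy as np, cv2
from scipy.spatial.transform import Rotation as R
from station import ctrl, optics, workorder
def snap(name):
    st=ctrl.read_state(); s=optics.snapshot(name)
    if name=="wrist":
        T=np.eye(4); T[:3,:3]=R.from_rotvec(st["orientation"]).as_matrix(); T[:3,3]=st["tcp_pos"]
        s["c2w"]=T@np.array(s["mount"])
    else: s["c2w"]=np.linalg.inv(np.array(s["extrinsics"]))
    s["K"]=np.array([[s["fx"],0,s["cx"]],[0,s["fy"],s["cy"]],[0,0,1.]])
    s["D"]=np.array(s["distortion"],float); return s
def rays(s,uv):
    p=cv2.undistortPoints(np.array(uv,float).reshape(-1,1,2),s["K"],s["D"])[:,0]
    d=np.c_[p[:,0],-p[:,1],-np.ones(len(p))]
    return s["c2w"][:3,3], d@s["c2w"][:3,:3].T
def plane(s,uv,z):
    o,d=rays(s,uv); return o+d*((z-o[2])/d[:,2])[:,None]
def depthpts(s,uv):
    o,d=rays(s,uv); uv=np.array(uv,int); return o+d*s["range_z"][uv[:,1],uv[:,0]][:,None]
def cloud(s):
    v,u=np.mgrid[:420,:560]; uv=np.c_[u.ravel(),v.ravel()]
    P=depthpts(s,uv).reshape(420,560,3); P[s["range_z"]==0]=np.nan; return P
def save(s,n): cv2.imwrite("pics/"+n,s["frame"][:,:,::-1])
E
python3 - <<'E'
from h import *
print(ctrl.read_state())
for n in ("top","side"):
    s=snap(n); save(s,n+"1.png"); print(n,s["c2w"].round(3).tolist(),s["fx"],s["D"])
    P=cloud(s); np.savez("/tmp/%s.npz"%n,P=P,f=s["frame"])
    hsv=cv2.cvtColor(s["frame"],cv2.COLOR_RGB2HSV)
    for c,(a,b) in dict(orange=(5,18),green=(40,85),blue=(95,125)).items():
        m=cv2.inRange(hsv,(a,110,60),(b,255,255))
        k,l,st,ce=cv2.connectedComponentsWithStats(m)
        for i in range(1,k):
            if st[i,4]>60: print(c,st[i].tolist(),ce[i].round(1).tolist(),np.nanmedian(P[l==i],axis=0).round(3).tolist(),np.nanmax(P[l==i][:,2]).round(3))
top=cv2.imread("pics/top1.png");side=cv2.imread("pics/side1.png")
E
```

```text
pics
{'clock': 0.0, 'joint_pos': array([ 1.09502617e+00,  3.20303173e-01,  1.56570074e+00, -5.26568693e-06,
        1.25738201e+00, -1.99757566e-02]), 'dq': array([ 6.63351303e-04,  2.66227659e-04, -6.80140791e-04,  2.74554088e-03,
        3.69473985e-04,  8.09577823e-05]), 'joint_torque': array([-2.11392995e-03, -4.12466311e+01, -2.31972992e+01,  7.24141463e-02,
        4.60470014e-02, -1.56354772e-04]), 'tcp_pos': array([0.25285428, 0.51584868, 0.21310538]), 'orientation': array([ 0.35606217,  1.5415215 , -0.3588145 ]), 'force': array([ 1.29573639, -0.94020472, -0.51096188]), 'torque': array([ 0.0202756 ,  0.0548987 , -0.01584777]), 'grip_width': 0.09116063661531236}
top [[0.066, 0.978, -0.199, 0.263], [-0.998, 0.064, -0.015, -0.05], [-0.002, 0.2, 0.98, 1.342], [0.0, 0.0, 0.0, 1.0]] 453.7640899000517 [-0.063286  0.        0.        0.        0.      ]
orange [0, 71, 21, 53, 478] [8.9, 93.0] [0.872, 0.857, 0.046] 0.112
orange [221, 80, 17, 12, 92] [229.0, 86.1] [0.947, 0.163, 0.002] 0.008
orange [46, 161, 20, 23, 164] [57.1, 172.8] [0.623, 0.673, 0.002] 0.008
orange [231, 160, 15, 2
[... 1227 characters left out ...]
] [364.3, 158.7] [0.878, 0.399, 0.064] 0.069
orange [313, 154, 47, 12, 280] [336.7, 160.1] [0.785, 0.403, 0.065] 0.072
orange [231, 165, 47, 60, 1344] [252.1, 195.8] [0.489, 0.116, 0.064] 0.148
orange [291, 188, 9, 22, 76] [295.0, 198.8] [0.606, 0.16, 0.034] 0.068
orange [305, 196, 10, 23, 103] [309.7, 207.7] [0.634, 0.088, 0.029] 0.068
green [462, 137, 24, 11, 100] [472.8, 142.3] [2.125, 1.945, -0.311] -0.29
green [486, 137, 13, 9, 68] [491.4, 140.5] [2.27, 1.959, -0.313] -0.289
green [496, 144, 23, 15, 152] [508.2, 151.0] [2.227, 1.686, -0.31] -0.272
green [240, 165, 12, 19, 188] [246.4, 173.9] [0.48, 0.199, 0.1] 0.126
blue [258, 218, 23, 13, 135] [269.2, 226.2] [0.499, -0.199, 0.11] 0.131
```

View pics/top1.png

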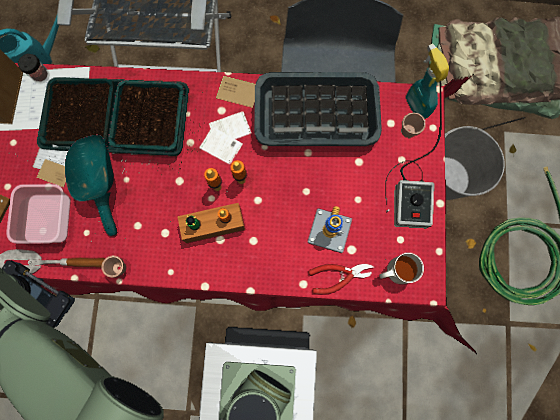

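View pics/side1.png

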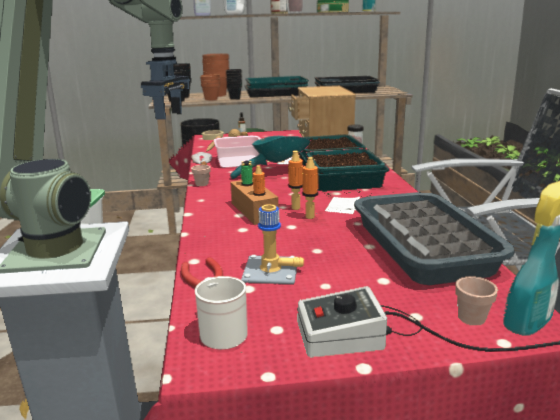

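The top view shows the rack at about (211,222), with the green head at (193,223) and the small orange head at (224,215). The coupler is at (333,222) and the mug at (407,268). The two orange look-alikes at (212,178) and (238,170) stand free, are larger, and aren't in the rack. So the jet head is the one in the rack, and it stays there.

```bash
python3 - <<'E'
from h import *
for n in ("top","side"):
    d=np.load("/tmp/%s.npz"%n); P=d["P"]; f=d["f"]; hsv=cv2.cvtColor(f,cv2.COLOR_RGB2HSV)
    X,Y,Z=P[...,0],P[...,1],P[...,2]
    rk=(abs(X-.5)<.1)&(abs(Y-.16)<.16)&(abs(Z-.066)<.005)&(X<.56)
    r=cv2.minAreaRect((P[rk][:,:2]*1000).astype(np.float32)); print(n,"rack",r,np.nanmedian(Z[rk]))
    for nm,(x,y) in dict(green=(.48,.2),jet=(.49,.116),coup=(.495,-.185)).items():
        m=(np.hypot(X-x,Y-y)<.05)&(Z>.085)
        print(nm,m.sum(),np.nanpercentile(Z[m],[50,90,97,100]).round(3))
        for a in np.arange(.085,.17,.01):
            q=P[m&(Z>=a)&(Z<a+.01)]
            if len(q)>5: print("  %.3f"%a,len(q),q[:,:2].mean(0).round(4),q[:,:2].min(0).round(3),q[:,:2].max(0).round(3))
    base=(np.hypot(X-.495,Y+.18)<.1)&(abs(Z-.011)<.005)&(hsv[...,1]<90)
    print("base",base.sum(),cv2.minAreaRect((P[base][:,:2]*1000).astype(np.float32)),np.nanmedian(Z[base]))
t=cv2.imread("pics/top1.png");s=cv2.imread("pics/side1.png")
z=lambda im,u,v,w,h:cv2.resize(im[v:v+h,u:u+w],(400,300),interpolation=cv2.INTER_CUBIC)
cv2.imwrite("pics/crop1.png",np.vstack([np.hstack([z(t,165,175,80,60),z(s,215,145,110,82)]),np.hstack([z(t,295,195,80,60),z(s,215,195,110,82)])]))
E
```

```text
top rack ((493.89630126953125, 169.79263305664062), (71.73664855957031, 181.07077026367188), 17.036386489868164) 0.06603055336087893
green 138 [0.129 0.134 0.137 0.139]
  0.085 9 [0.4707 0.2043] [0.465 0.199] [0.478 0.214]
  0.095 12 [0.4742 0.2038] [0.467 0.197] [0.49  0.219]
  0.105 11 [0.4754 0.2038] [0.465 0.198] [0.491 0.218]
  0.115 21 [0.4756 0.2075] [0.466 0.198] [0.494 0.226]
  0.125 74 [0.48   0.2122] [0.467 0.198] [0.494 0.226]
  0.135 11 [0.4794 0.2119] [0.468 0.202] [0.488 0.22 ]
jet 124 [0.124 0.14  0.144 0.147]
  0.085 6 [0.4969 0.1176] [0.491 0.11 ] [0.507 0.126]
  0.095 11 [0.4983 0.1184] [0.492 0.112] [0.512 0.131]
  0.105 14 [0.4975 0.122 ] [0.492 0.11 ] [0.516 0.138]
  0.115 47 [0.5056 0.1255] [0.493 0.112] [0.521 0.14 ]
  0.125 27 [0.5047 0.1241] [0.493 0.114] [0.518 0.136]
  0.135 15 [0.5061 0.1255] [0.501 0.121] [0.512 0.133]
coup 249 [0.14  0.148 0.149 0.153]
  0.105 41 [ 0.4892 -0.1762] [ 0.477 -0.203] [ 0.515 -0.158]
  0.115 15 [ 0.4889 -0.1699] [ 0.48  -0.186] [ 0.51 -0.16]
  0.125 41 [ 0.4988 -0.1792] [ 0.481 -0.19 ] [ 0.509 -0.159]
  0.135 93 [ 0.4996 -0.
[... 937 characters left out ...]
30 [0.507  0.1203] [0.499 0.109] [0.517 0.13 ]
  0.135 17 [0.5064 0.1214] [0.502 0.116] [0.512 0.129]
coup 599 [0.124 0.145 0.148 0.15 ]
  0.085 57 [ 0.4994 -0.1916] [ 0.486 -0.197] [ 0.515 -0.181]
  0.095 34 [ 0.4994 -0.1938] [ 0.486 -0.202] [ 0.515 -0.186]
  0.105 124 [ 0.4981 -0.1962] [ 0.477 -0.208] [ 0.523 -0.173]
  0.115 90 [ 0.4993 -0.1973] [ 0.48  -0.205] [ 0.519 -0.182]
  0.125 93 [ 0.4982 -0.1968] [ 0.48  -0.204] [ 0.519 -0.185]
  0.135 137 [ 0.4997 -0.1914] [ 0.481 -0.203] [ 0.52  -0.168]
  0.145 64 [ 0.4992 -0.1829] [ 0.484 -0.201] [ 0.514 -0.165]
base 901 ((482.93316650390625, -177.58181762695312), (115.90591430664062, 148.79507446289062), 74.13459777832031) 0.010052039874502317
```

View pics/crop1.png

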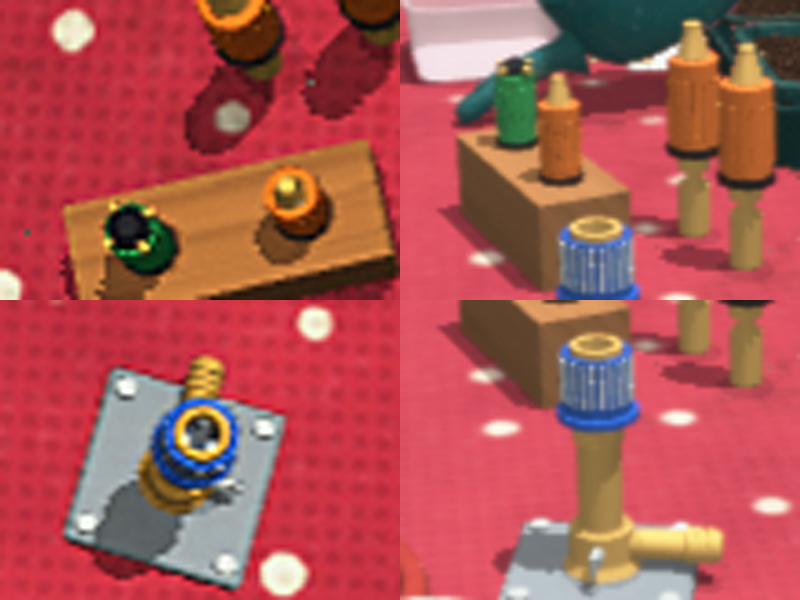

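The crops confirm it: the green head has a black top and four nozzles and stands in the rack's far-left hole. The small orange head in the rack is the jet head, which I leave alone. The rim is at about 0.149 m, so the sleeve is forward with its flange at 0.105–0.111 m.

```bash
cat >> h.py <<'E'
def plan(x,y,z,yaw=None):
    """yaw: world angle of jaw axis (deg); prints shift in tool axes after the turn, and the turn."""
    st=ctrl.read_state(); M=R.from_rotvec(st["orientation"]).as_matrix()
    cur=np.degrees(np.arctan2(M[1,1],M[0,1])); yw=cur
    if yaw is not None: yw=cur+((yaw-cur+90)%180-90)
    c,s=np.cos(np.radians(yw)),np.sin(np.radians(yw))
    X=np.array([0,0,-1.]);Y=np.array([c,s,0]);T=np.c_[X,Y,np.cross(X,Y)]
    w=R.from_matrix(M.T@T).as_rotvec()
    d=np.array([x,y,z])-st["tcp_pos"]
    print("t%.2f tcp"%st["clock"],st["tcp_pos"].round(4),"jaw %.1f->%.1f"%(cur,yw),"q6 %.2f"%st["joint_pos"][5],"turn",w.round(3),"shift now-axes",(M.T@d*1e3).round(1),"after turn",(T.T@d*1e3).round(1),"F",st["force"].round(1),"w",round(st["grip_width"]*1e3,1))
E
python3 - <<'E'
from h import *
plan(.499,-.182,.25); plan(.499,-.182,.25,-20); plan(.499,-.182,.25,70)
E
```

```text
t0.10 tcp [0.2529 0.5159 0.2132] jaw 63.9->63.9 q6 -0.02 turn [-0.    -0.     0.002] shift now-axes [ -36.  -518.4  528.2] after turn [ -36.8 -518.3  528.2] F [ 0.6 -0.5  0.5] w 91.1
t0.10 tcp [0.2529 0.5159 0.2132] jaw 63.9->-20.0 q6 -0.02 turn [1.464e+00 1.000e-03 1.000e-03] shift now-axes [ -36.  -518.4  528.2] after turn [-36.8 470.  571.7] F [ 0.6 -0.5  0.5] w 91.1
t0.10 tcp [0.2529 0.5159 0.2132] jaw 63.9->70.0 q6 -0.02 turn [-0.107 -0.     0.002] shift now-axes [ -36.  -518.4  528.2] after turn [ -36.8 -571.7  470. ] F [ 0.6 -0.5  0.5] w 91.1
```

Request:
{"method": "drive_tool", "body": {
  "series": "-5 0 0 0.117 0 0 91;-6 0 0 0.117 0 0 91;-6 0 0 0.117 0 0 91;-6 0 0 0.117 0 0 91;-6 0 0 0.117 0 0 91;-6 0 0 0.117 0 0 91;-6 0 0 0.117 0 0 91"
}}

```text
clock: 0.68
tcp_pos: [0.2529, 0.516, 0.2548]
orientation: [0.992, 1.332, -0.994]
force: [-0.6, -0.3, 0.0]
grip_width: 0.091
```

Request:
{"method": "drive_tool", "body": {
  "series": "0 1.6 20 0 0 0 91;0 1.6 38 0 0 0 91;0 1.6 38 0 0 0 91;0 1.6 38 0 0 0 91;0 1.6 38 0 0 0 91;0 1.6 38 0 0 0 91;0 1.6 38 0 0 0 91;0 1.6 38 0 0 0 91;0 1.6 38 0 0 0 91;0 1.6 38 0 0 0 91;0 1.6 38 0 0 0 91;0 1.6 38 0 0 0 91;0 1.6 38 0 0 0 91;0 1.6 38 0 0 0 91;0 1.6 38 0 0 0 91;0 1.6 38 0 0 0 91;0 1.6 38 0 0 0 91;0 1.6 38 0 0 0 91;0 1.6 30 0 0 0 91;0 0 0 0 0 0 91"
}}

```text
clock: 2.35
tcp_pos: [0.4867, -0.1453, 0.254]
orientation: [0.99, 1.332, -0.993]
force: [0.5, 0.8, -0.2]
grip_width: 0.0908
```

```bash
cat > look.py <<'E'
import sys
from h import *
s=snap("wrist"); save(s,sys.argv[1]); P=cloud(s); print("cam",s["c2w"][:3,3].round(3))
x,y=.499,-.182
X,Y,Z=P[...,0],P[...,1],P[...,2]
v,u=np.mgrid[:420,:560]
near=np.hypot(X-x,Y-y)<.035
for a in (.10,.105,.11,.115,.12,.13,.14,.144,.147,.149,.151,.155):
    m=near&(Z>=a)&(Z<a+.002)
    if m.sum()>20:
        c,r=cv2.minEnclosingCircle(P[m][:,:2].astype(np.float32)*1000)
        print(a,m.sum(),np.round(c,1),round(r,1),"px",round(u[m].mean()),round(v[m].mean()))
plan(.499,-.182,.16,17)
E
python3 look.py w1.png
```

```text
cam [ 0.467 -0.081  0.424]
0.105 42 [ 500.7 -179.6] 23.7 px 288 215
0.115 31 [ 498.3 -173.7] 18.8 px 282 222
0.12 30 [ 498.8 -174.3] 19.7 px 282 221
0.13 202 [ 499.1 -174.3] 19.5 px 284 242
0.14 196 [ 500.5 -180. ] 20.7 px 283 239
0.144 157 [ 499.9 -179.4] 18.5 px 284 246
0.147 133 [ 500.5 -180. ] 14.6 px 284 247
t2.40 tcp [ 0.4855 -0.1427  0.254 ] jaw 16.7->17.0 q6 -0.60 turn [-0.005 -0.001  0.001] shift now-axes [94.   1.7 41.6] after turn [94.   1.4 41.5] F [-0.  -0.2  1.3] w 91.0
```

View pics/w1.png

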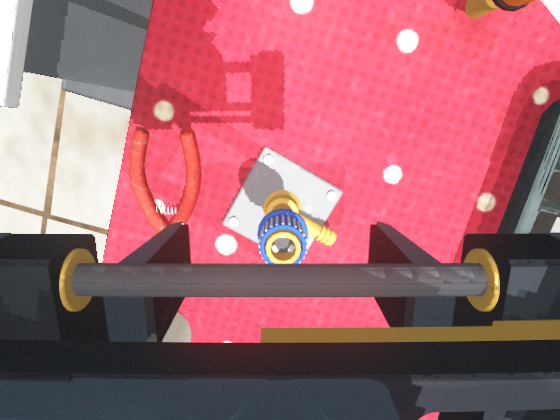

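The wrist view shows the coupler at (284,247), free on all sides. I'll centre over it, descend around the sleeve and close.

Request:
{"method": "drive_tool", "body": {
  "series": "0 1.5 20 0 0 0 91;0 1.5 20.5 0 0 0 91;20 0 0 0 0 0 91;30 0 0 0 0 0 91;30 0 0 0 0 0 91;30 0 0 0 0 0 91;20 0 0 0 0 0 91;8 0 0 0 0 0 91;0 0 0 0 0 0 91;0 0 0 0 0 0 91"
}}

```text
clock: 3.23
tcp_pos: [0.5003, -0.1779, 0.1176]
orientation: [0.988, 1.335, -0.987]
force: [1.1, 0.0, 0.1]
grip_width: 0.091
```

```bash
python3 look.py w2.png
```

```text
cam [ 0.48  -0.114  0.288]
0.105 104 [ 499.9 -179.4] 23.4 px 286 219
0.11 62 [ 498.  -176.3] 20.4 px 278 222
0.115 71 [ 498.3 -174.5] 19.4 px 278 227
0.12 71 [ 497.  -172.8] 18.7 px 280 228
0.13 107 [ 498.4 -172.3] 18.7 px 275 239
0.14 515 [ 500.  -180.5] 21.0 px 278 261
0.144 305 [ 500.5 -179.8] 18.6 px 278 280
0.147 241 [ 499.7 -180.1] 14.5 px 278 288
t3.28 tcp [ 0.5008 -0.1783  0.1183] jaw 17.0->17.0 q6 -0.66 turn [-0.     0.001 -0.002] shift now-axes [-41.7  -2.8   3.1] after turn [-41.7  -2.9   3. ] F [0.1 0.7 0.4] w 91.0
```

View pics/w2.png

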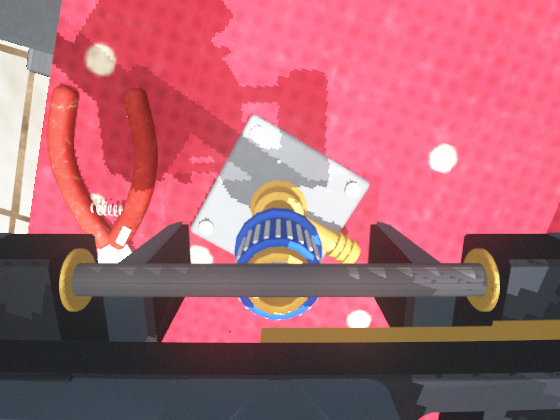

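The coupler is centred between the jaws at (278,288), with a fine offset of -1.4 mm in y and +1.7 mm in z. I'll correct that, lower and grip.

Request:
{"method": "drive_tool", "body": {
  "series": "3 -1.4 1.7 0 0 0 91;0 0 0 0 0 0 60;0 0 0 0 0 0 40;0 0 0 0 0 0 30;0 0 0 0 0 0 30;0 0 0 0 0 0 30;0 0 0 0 0 0 30;0 0 0 0 0 0 30;0 0 0 0 0 0 30;0 0 0 0 0 0 30",
  "force": 25
}}

```text
clock: 4.12
tcp_pos: [0.5003, -0.1801, 0.1139]
orientation: [0.99, 1.333, -0.986]
force: [4.4, 2.4, -2.1]
grip_width: 0.039
```

Request:
{"method": "drive_tool", "body": {
  "series": "3 0 0 0 0 0 30;3 0 0 0 0 0 30;3 0 0 0 0 0 30;2 0 0 0 0 0 30;0 0 0 0 0 0 30;0 0 0 0 0 0 30"
}}

```text
clock: 4.62
tcp_pos: [0.5003, -0.1801, 0.1034]
orientation: [0.99, 1.333, -0.987]
force: [4.6, 3.3, 4.8]
grip_width: 0.0396
```

Request:
{"method": "drive_tool", "body": {
  "series": "1 0 0 0 0 0 30;0 0 0 0 0 0 30;0 0 0 0 0 0 30;0.5 0 0 0 0 0 30;0 0 0 0 0 0 30;0 0 0 0 0 0 30"
}}

```text
clock: 5.12
tcp_pos: [0.5003, -0.1801, 0.102]
orientation: [0.99, 1.333, -0.987]
force: [3.8, 3.6, 3.7]
grip_width: 0.0392
```

Request:
{"method": "drive_tool", "body": {
  "series": "0.7 0 0 0 0 0 30;0 0 0 0 0 0 30;0 0 0 0 0 0 30;0.7 0 0 0 0 0 30;0 0 0 0 0 0 30;0 0 0 0 0 0 30"
}}

```text
clock: 5.62
tcp_pos: [0.5004, -0.1802, 0.1018]
orientation: [0.99, 1.332, -0.986]
force: [1.9, 3.9, 10.8]
grip_width: 0.0396
```

The stop shows as a force rise at about 12 mm of travel. Now I'll open and rise straight up.

Request:
{"method": "drive_tool", "body": {
  "series": "0 0 0 0 0 0 91;0 0 0 0 0 0 91;0 0 0 0 0 0 91;0 0 0 0 0 0 91;0 0 0 0 0 0 91;-20 0 0 0 0 0 91;-40 0 0 0 0 0 91;-40 0 0 0 0 0 91;-40 0 0 0 0 0 91;-10 0 -30 0 0 0 91;0 0 -30 0 0 0 91;0 0 0 0 0 0 91"
}}

```text
clock: 6.62
tcp_pos: [0.4802, -0.1197, 0.251]
orientation: [0.989, 1.337, -0.985]
force: [-0.8, -0.3, -0.6]
grip_width: 0.0908
```

```bash
python3 look.py w3.png
python3 - <<'E'
from h import *
a=cv2.imread("pics/w3.png")
s=snap("side"); f=s["frame"][:,:,::-1]
c=cv2.resize(f[195:277,215:325],(533,400),interpolation=cv2.INTER_CUBIC); cv2.imwrite("pics/side2.png",c)
plan(.480,.212,.25,17)
E
```

```text
cam [ 0.46  -0.057  0.421]
0.1 195 [ 499.3 -177.3] 22.8 px 282 245
0.11 29 [ 497.4 -169.8] 17.6 px 280 246
0.115 30 [ 496.7 -172.3] 18.1 px 281 249
0.12 32 [ 497.7 -172.5] 18.6 px 279 250
0.13 68 [ 497.  -170.2] 17.0 px 281 256
t6.67 tcp [ 0.4808 -0.1215  0.2503] jaw 17.1->17.0 q6 -0.57 turn [ 0.002 -0.    -0.   ] shift now-axes [90.3 -0.4 63.2] after turn [90.3 -0.2 63.2] F [ 0.7 -1.2  0. ] w 91.0
t6.72 tcp [ 0.4812 -0.1226  0.2499] jaw 17.1->17.0 q6 -0.57 turn [0.001 0.    0.   ] shift now-axes [-2.000e-01  9.690e+01 -3.202e+02] after turn [-1.000e-01  9.670e+01 -3.203e+02] F [-0.  -0.5  0.4] w 90.9
```

View pics/side2.png

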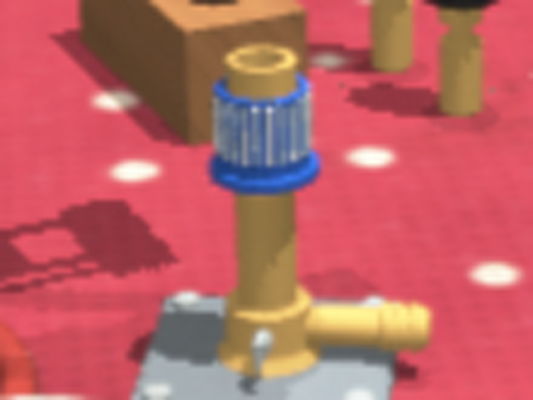

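The sleeve stays back by itself: the bare mouth tube now shows above it at crop (262,70). Next is the green head.

Request:
{"method": "drive_tool", "body": {
  "series": "0 5 -20 0 0 0 91;0 9.2 -34 0 0 0 91;0 9.2 -34 0 0 0 91;0 9.2 -34 0 0 0 91;0 9.2 -34 0 0 0 91;0 9.2 -34 0 0 0 91;0 9.2 -34 0 0 0 91;0 9.2 -34 0 0 0 91;0 9.2 -34 0 0 0 91;0 9.2 -34 0 0 0 91;0 9.2 -34 0 0 0 91;0 0 0 0 0 0 91;0 0 0 0 0 0 91"
}}

```text
clock: 7.8
tcp_pos: [0.4697, 0.2503, 0.2487]
orientation: [0.985, 1.336, -0.988]
force: [-0.3, -0.4, -0.1]
grip_width: 0.0907
```

```bash
python3 - <<'E'
from h import *
s=snap("wrist"); save(s,"w4.png"); P=cloud(s); X,Y,Z=P[...,0],P[...,1],P[...,2]
v,u=np.mgrid[:420,:560]; hsv=cv2.cvtColor(s["frame"],cv2.COLOR_RGB2HSV)
near=np.hypot(X-.48,Y-.212)<.03
for a in (.067,.072,.08,.09,.1,.11,.115,.12,.125,.13,.133):
    m=near&(Z>=a)&(Z<a+.004)
    if m.sum()>15:
        c,r=cv2.minEnclosingCircle(P[m][:,:2].astype(np.float32)*1000); print(a,m.sum(),np.round(c,1),round(r,1),"px",round(u[m].mean()),round(v[m].mean()))
m=cv2.inRange(hsv,(40,110,40),(85,255,255)); k,l,st,ce=cv2.connectedComponentsWithStats(m)
i=1+np.argmax(st[1:,4]); print(st[i],ce[i])
rk=(abs(Z-.066)<.003)&(abs(X-.494)<.1)&(abs(Y-.169)<.13); print(cv2.minAreaRect((P[rk][:,:2]*1000).astype(np.float32)))
plan(.480,.212,.25,17)
E
```

```text
0.067 117 [476.8 213. ] 26.4 px 279 216
0.072 24 [479.1 219.8] 12.6 px 279 215
0.08 29 [480.6 216.4] 14.9 px 280 218
0.09 32 [480.4 215.7] 15.0 px 279 221
0.1 40 [480.1 214.3] 15.1 px 278 224
0.11 51 [479.9 215.4] 14.8 px 278 227
0.115 33 [479.2 216.3] 14.1 px 281 229
0.12 142 [481.1 212.9] 14.8 px 280 237
0.125 154 [481.1 212.4] 17.3 px 279 242
0.13 442 [481.2 212.4] 16.5 px 279 247
0.133 117 [480.7 213. ] 7.7 px 279 247
[263 214  32  35 496] [278.51209677 225.5625    ]
((521.219970703125, 176.74839782714844), (125.7103271484375, 181.8594970703125), 16.85753631591797)
t7.85 tcp [0.4696 0.2491 0.249 ] jaw 17.0->17.0 q6 0.17 turn [-0.     0.001  0.002] shift now-axes [-1.  -0.9 38.5] after turn [-1.  -0.9 38.5] F [ 0.3 -0.6 -0.2] w 91.1
```

View pics/w4.png

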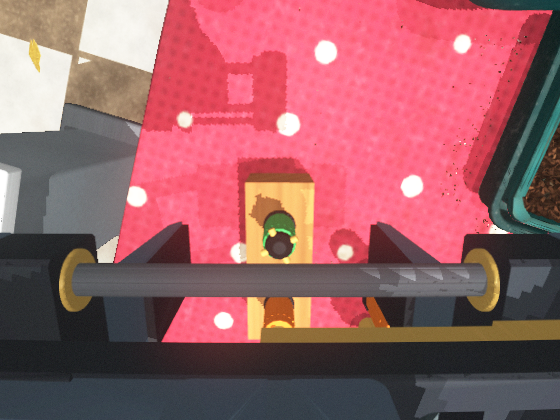

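The head is at (279,245), centred between the jaws, with its axis at about (0.481, 0.2125). The orange head is behind it at (279,318). I'll go over it and down.

Request:
{"method": "drive_tool", "body": {
  "series": "0 0 20 0 0 0 91;0 0 18.3 0 0 0 91;15 0 0 0 0 0 91;30 0 0 0 0 0 91;35 0 0 0 0 0 91;35 0 0 0 0 0 91;30 0 0 0 0 0 91;17 0 0 0 0 0 91;5 0 0 0 0 0 91;0 0 0 0 0 0 91;0 0 0 0 0 0 91"
}}

```text
clock: 8.77
tcp_pos: [0.4815, 0.2122, 0.0839]
orientation: [0.99, 1.333, -0.988]
force: [0.1, 1.0, 1.7]
grip_width: 0.0911
```

```bash
python3 -c "
from h import *
s=snap('wrist'); P=cloud(s); X,Y,Z=P[...,0],P[...,1],P[...,2]
m=(np.hypot(X-.481,Y-.2125)<.03)&(Z>.127)&(Z<.14); print(m.sum(),cv2.minEnclosingCircle(P[m][:,:2].astype(np.float32)*1000))
plan(.481,.2125,.0775,17)"
```

```text
1647 ((480.39764404296875, 212.19374084472656), 17.128089904785156)
t8.82 tcp [0.4818 0.2127 0.0845] jaw 16.9->17.0 q6 0.10 turn [-0.002 -0.    -0.003] shift now-axes [ 7.  -0.8 -0.1] after turn [ 7.  -0.8 -0.1] F [0.4 0.3 0.5] w 91.2
```

Request:
{"method": "drive_tool", "body": {
  "series": "6 -1 0.3 0 0 0 91;0 0 0 0 0 0 60;0 0 0 0 0 0 40;0 0 0 0 0 0 20;0 0 0 0 0 0 20;0 0 0 0 0 0 20;0 0 0 0 0 0 20;0 0 0 0 0 0 20;0 0 0 0 0 0 20;0 0 0 0 0 0 20;0 0 0 0 0 0 20",
  "force": 40
}}

```text
clock: 9.73
tcp_pos: [0.4797, 0.2124, 0.0771]
orientation: [0.989, 1.335, -0.988]
force: [1.0, -0.3, -0.0]
grip_width: 0.0295
```

Request:
{"method": "drive_tool", "body": {
  "series": "-5 0 0 0 0 0 20;-15 0 0 0 0 0 20;-30 0 0 0 0 0 20;-38 0 0 0 0 0 20;-38 0 0 0 0 0 20;-35 0 0 0 0 0 20;-25 0 0 0 0 0 20;0 0 0 0 0 0 20;0 0 0 0 0 0 20"
}}

```text
clock: 10.48
tcp_pos: [0.48, 0.2125, 0.2645]
orientation: [0.99, 1.333, -0.986]
force: [-1.0, 0.0, -2.3]
grip_width: 0.0296
```

```bash
python3 - <<'E'
from h import *
plan(.500,-.180,.264,17)
s=snap("wrist"); save(s,"w5.png"); P=cloud(s); st=ctrl.read_state(); M=R.from_rotvec(st["orientation"]).as_matrix()
X,Y,Z=P[...,0],P[...,1],P[...,2]; t=st["tcp_pos"]
near=np.hypot(X-t[0],Y-t[1])<.03; rel=(Z-t[2])*1000
for a in range(-80,70,8):
    m=near&(rel>=a)&(rel<a+8)
    if m.sum()>15:
        q=(P[m]-t)@M*1000; print(a,m.sum(),"tool y mid",((q[:,1].min()+q[:,1].max())/2).round(1),"z",q[:,2].min().round(1),q[:,2].max().round(1))
print("top of head rel", rel[near&(rel<70)].max())
E
```

```text
t10.48 tcp [0.48   0.2125 0.2645] jaw 17.0->17.0 q6 0.10 turn [-0.001 -0.    -0.003] shift now-axes [ 1.000e-01 -9.530e+01  3.813e+02] after turn [  0.5 -95.6 381.2] F [-1.   0.  -2.3] w 29.6
-64 33 tool y mid 1.2 z -8.9 -0.9
-56 76 tool y mid 1.1 z -9.1 -1.9
-48 79 tool y mid 1.1 z -9.3 -4.1
-40 29 tool y mid 1.1 z -9.1 -7.6
-16 18 tool y mid 1.2 z -15.8 -9.0
-8 499 tool y mid 0.9 z -16.2 -2.5
0 400 tool y mid 0.5 z -18.0 -3.2
8 558 tool y mid 0.5 z -18.2 -3.2
16 656 tool y mid 0.4 z -17.9 -3.5
24 743 tool y mid -0.1 z -18.0 -5.1
32 824 tool y mid -0.1 z -18.1 16.5
40 779 tool y mid 0.0 z -18.0 15.4
48 1256 tool y mid 0.2 z -18.1 10.8
56 2039 tool y mid 0.3 z -9.0 7.2
64 256 tool y mid 0.3 z -13.3 2.0
top of head rel 69.99936144892344
```

View pics/w5.png

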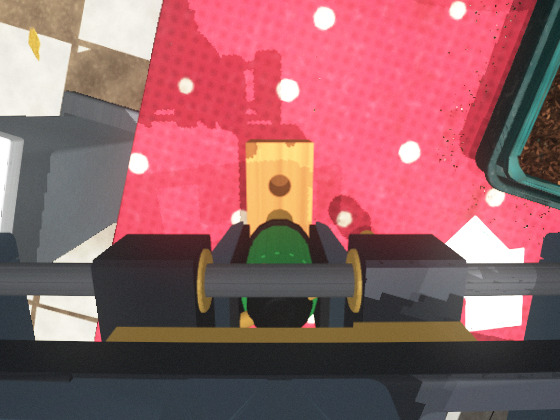

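The head is held upright and centred, with the rack hole empty at (279,185). I'll carry it over the coupler.

Request:
{"method": "drive_tool", "body": {
  "series": "0 -4 15 0 0 0 20;0 -7 28 0 0 0 20;0 -9 35 0 0 0 20;0 -9 36 0 0 0 20;0 -9 36 0 0 0 20;0 -9 36 0 0 0 20;0 -9 36 0 0 0 20;0 -9 36 0 0 0 20;0 -9 36 0 0 0 20;0 -9 36 0 0 0 20;0 -8 28 0 0 0 20;0 -6 17 0 0 0 20;0 -3.5 6 0 0 0 20;0 0 0 0 0 0 20;10 0 0 0 0 0 20;15 0 0 0 0 0 20;10 0 0 0 0 0 20;0 0 0 0 0 0 20;0 0 0 0 0 0 20"
}}

```text
clock: 12.12
tcp_pos: [0.4942, -0.1802, 0.2272]
orientation: [0.987, 1.338, -0.988]
force: [0.6, -0.1, -0.5]
grip_width: 0.0296
```

```bash
python3 - <<'E'
from h import *
plan(.4995,-.180,.225,17)
s=snap("side"); f=s["frame"][:,:,::-1]
cv2.imwrite("pics/side3.png",cv2.resize(f[150:270,190:350],(800,600),interpolation=cv2.INTER_CUBIC))
P=cloud(s);X,Y,Z=P[...,0],P[...,1],P[...,2]
near=np.hypot(X-.4995,Y+.18)<.032
for a in np.arange(.13,.20,.005):
    m=near&(Z>=a)&(Z<a+.005)
    if m.sum()>5: q=P[m]; print(a.round(3),m.sum(),"x",q[:,0].min().round(4),q[:,0].max().round(4),"mid",((q[:,0].min()+q[:,0].max())/2).round(4),"ymin",q[:,1].min().round(4))
E
```

```text
t12.12 tcp [ 0.4942 -0.1802  0.2272] jaw 17.0->17.0 q6 -0.67 turn [ 0.001 -0.002  0.001] shift now-axes [2.2 5.1 1.4] after turn [2.2 5.1 1.4] F [ 0.6 -0.1 -0.5] w 29.6
0.13 56 x 0.4802 0.5205 mid 0.5003 ymin -0.2024
0.135 63 x 0.4809 0.5181 mid 0.4995 ymin -0.2025
0.14 50 x 0.4854 0.5134 mid 0.4994 ymin -0.1975
0.145 63 x 0.4855 0.5139 mid 0.4997 ymin -0.1969
0.165 14 x 0.4858 0.5018 mid 0.4938 ymin -0.1923
0.17 21 x 0.4858 0.5017 mid 0.4938 ymin -0.1933
0.175 24 x 0.4858 0.5021 mid 0.4939 ymin -0.1939
0.18 21 x 0.4863 0.5023 mid 0.4943 ymin -0.192
0.185 20 x 0.4849 0.5024 mid 0.4936 ymin -0.1919
0.19 26 x 0.4848 0.5027 mid 0.4938 ymin -0.1923
0.195 29 x 0.485 0.5032 mid 0.4941 ymin -0.1927
0.2 15 x 0.4891 0.4991 mid 0.4941 ymin -0.1882
```

View pics/side3.png

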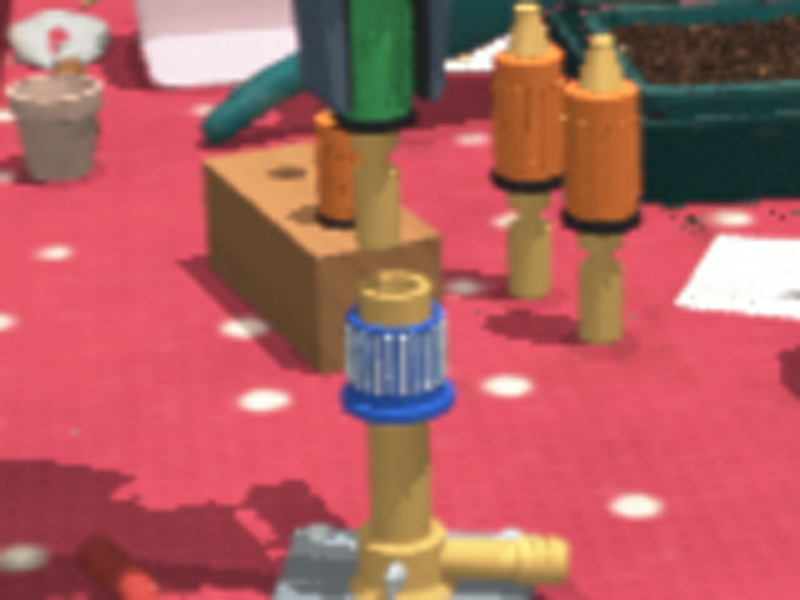

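The plug at crop (377,190) is vertical but about 5.7 mm short in x of the mouth at (396,285). I'll correct that and lower to just above the rim.

Request:
{"method": "drive_tool", "body": {
  "series": "0 3 0.6 0 0 0 20;0 2.5 0.6 0 0 0 20;5 0 0 0 0 0 20;3 0 0 0 0 0 20;0 0 0 0 0 0 20;0 0 0 0 0 0 20"
}}

```text
clock: 12.67
tcp_pos: [0.5, -0.1809, 0.2197]
orientation: [0.988, 1.336, -0.989]
force: [-0.9, -0.0, -0.7]
grip_width: 0.0297
```

```bash
python3 - <<'E'
from h import *
plan(.4995,-.180,.225,17)
for n in ("side","top"):
    s=snap(n); P=cloud(s);X,Y,Z=P[...,0],P[...,1],P[...,2]
    near=np.hypot(X-.4995,Y+.18)<.032
    for a in np.arange(.14,.29,.005):
        m=near&(Z>=a)&(Z<a+.005)
        if m.sum()>8: q=P[m]; print(n,a.round(3),m.sum(),"x mid",((q[:,0].min()+q[:,0].max())/2).round(4),"y",q[:,1].min().round(4),q[:,1].max().round(4))
E
```

```text
t12.67 tcp [ 0.5    -0.1809  0.2197] jaw 17.0->17.0 q6 -0.66 turn [-0.001 -0.001  0.001] shift now-axes [-5.3 -0.2 -1. ] after turn [-5.3 -0.2 -1. ] F [-0.9 -0.  -0.7] w 29.7
side 0.14 53 x mid 0.4992 y -0.1982 -0.1691
side 0.145 60 x mid 0.4999 y -0.1982 -0.1664
side 0.16 20 x mid 0.4997 y -0.1932 -0.1842
side 0.165 20 x mid 0.4999 y -0.1937 -0.1837
side 0.17 23 x mid 0.4999 y -0.1931 -0.1843
side 0.175 21 x mid 0.5002 y -0.1938 -0.1837
side 0.18 22 x mid 0.4994 y -0.1942 -0.1779
side 0.185 24 x mid 0.4993 y -0.1939 -0.1806
side 0.19 24 x mid 0.5003 y -0.1904 -0.1766
side 0.195 12 x mid 0.4978 y -0.1911 -0.1813
side 0.2 25 x mid 0.5 y -0.1942 -0.1811
side 0.205 17 x mid 0.4991 y -0.1987 -0.1779
side 0.21 44 x mid 0.4991 y -0.2026 -0.1821
side 0.215 27 x mid 0.5007 y -0.1984 -0.1877
side 0.22 60 x mid 0.5003 y -0.2058 -0.1789
side 0.225 67 x mid 0.4995 y -0.2053 -0.1762
side 0.23 75 x mid 0.4996 y -0.2045 -0.1766
side 0.235 72 x mid 0.4989 y -0.2069 -0.1704
side 0.24 72 x mid 0.5001 y -0.2055 -0.1745
side 0.245 76 x mid 0.5002 y -0.2056 -0.1751
side 0.25 77 x mid 0.4996 y -0.2068 -0.1708
side 0.255 79 x mid 0.4995 y -0.2059 -0.1751
side 0.26 78 x mid 0.4995 y -0.2059 -0.1742
side 0.265 77 x mid 0.4997 y -0.2055 -0.175
side 0.27 101 x mid 0.499 y -0.2067 -0.1597
side 0.275 82 x mid 0.499 y -0.2082 -0.1595
side 0.28 51 x mid 0.4991 y -0.205 -0.1611
side 0.285 48 x mid 0.4992 y -0.206 -0.1567
```

Aligned in x; y needs about +1 mm. Now I'll lower gently.

Request:
{"method": "drive_tool", "body": {
  "series": "0 0 -1 0 0 0 20;3 0 0 0 0 0 20;3 0 0 0 0 0 20;3 0 0 0 0 0 20;3 0 0 0 0 0 20;2 0 0 0 0 0 20;0 0 0 0 0 0 20",
  "force": 45
}}

```text
clock: 13.35
tcp_pos: [0.4996, -0.1798, 0.2053]
orientation: [0.988, 1.336, -0.989]
force: [-0.1, 0.5, -1.1]
grip_width: 0.0296
```

In the bore with no side force. I'll continue.

Request:
{"method": "drive_tool", "body": {
  "series": "2 0 0 0 0 0 20;2 0 0 0 0 0 20;2 0 0 0 0 0 20;2 0 0 0 0 0 20;2 0 0 0 0 0 20;0 0 0 0 0 0 20"
}}

```text
clock: 13.85
tcp_pos: [0.5001, -0.1801, 0.197]
orientation: [0.989, 1.334, -0.988]
force: [-0.6, 0.2, 4.3]
grip_width: 0.0294
```

Request:
{"method": "drive_tool", "body": {
  "series": "2 0 0 0 0 0 20;2 0 0 0 0 0 20;2 0 0 0 0 0 20;2 0 0 0 0 0 20;2 0 0 0 0 0 20;0 0 0 0 0 0 20"
}}

```text
clock: 14.35
tcp_pos: [0.5002, -0.18, 0.1872]
orientation: [0.989, 1.333, -0.988]
force: [-1.5, 0.8, 5.8]
grip_width: 0.0293
```

Request:
{"method": "drive_tool", "body": {
  "series": "2 0 0 0 0 0 20;2 0 0 0 0 0 20;2 0 0 0 0 0 20;2 0 0 0 0 0 20;2 0 0 0 0 0 20;0 0 0 0 0 0 20"
}}

```text
clock: 14.85
tcp_pos: [0.5002, -0.18, 0.1773]
orientation: [0.989, 1.333, -0.988]
force: [-1.1, 0.1, 6.7]
grip_width: 0.0296
```

Request:
{"method": "drive_tool", "body": {
  "series": "2 0 0 0 0 0 20;2 0 0 0 0 0 20;2 0 0 0 0 0 20;2 0 0 0 0 0 20;2 0 0 0 0 0 20;0 0 0 0 0 0 20"
}}

```text
clock: 15.35
tcp_pos: [0.5002, -0.18, 0.1673]
orientation: [0.989, 1.333, -0.988]
force: [-2.4, 0.2, 7.2]
grip_width: 0.0296
```

Request:
{"method": "drive_tool", "body": {
  "series": "1 0 0 0 0 0 20;1 0 0 0 0 0 20;1 0 0 0 0 0 20;0 0 0 0 0 0 20;0 0 0 0 0 0 20"
}}

```text
clock: 15.77
tcp_pos: [0.5003, -0.18, 0.1645]
orientation: [0.989, 1.333, -0.988]
force: [-2.0, 0.8, 6.9]
grip_width: 0.0293
```

Request:
{"method": "drive_tool", "body": {
  "series": "1 0 0 0 0 0 20;0 0 0 0 0 0 20;0 0 0 0 0 0 20"
}}

```text
clock: 16.02
tcp_pos: [0.5003, -0.18, 0.1635]
orientation: [0.989, 1.333, -0.988]
force: [-1.2, 0.8, 8.4]
grip_width: 0.0292
```

Request:
{"method": "drive_tool", "body": {
  "series": "1 0 0 0 0 0 20;0 0 0 0 0 0 20;0 0 0 0 0 0 20"
}}

```text
clock: 16.27
tcp_pos: [0.5002, -0.18, 0.1624]
orientation: [0.989, 1.333, -0.988]
force: [-1.4, 1.0, 7.2]
grip_width: 0.0292
```

```bash
python3 - <<'E'
from h import *
plan(.5,-.18,.16,17)
s=snap("side"); f=s["frame"][:,:,::-1]
cv2.imwrite("pics/side4.png",cv2.resize(f[170:260,210:330],(800,600),interpolation=cv2.INTER_CUBIC))
E
```

```text
t16.27 tcp [ 0.5002 -0.18    0.1624] jaw 17.0->17.0 q6 -0.66 turn [-0.001  0.001 -0.001] shift now-axes [ 2.4 -0.2 -0.1] after turn [ 2.4 -0.2 -0.1] F [-1.4  1.   7.2] w 29.2
```

View pics/side4.png

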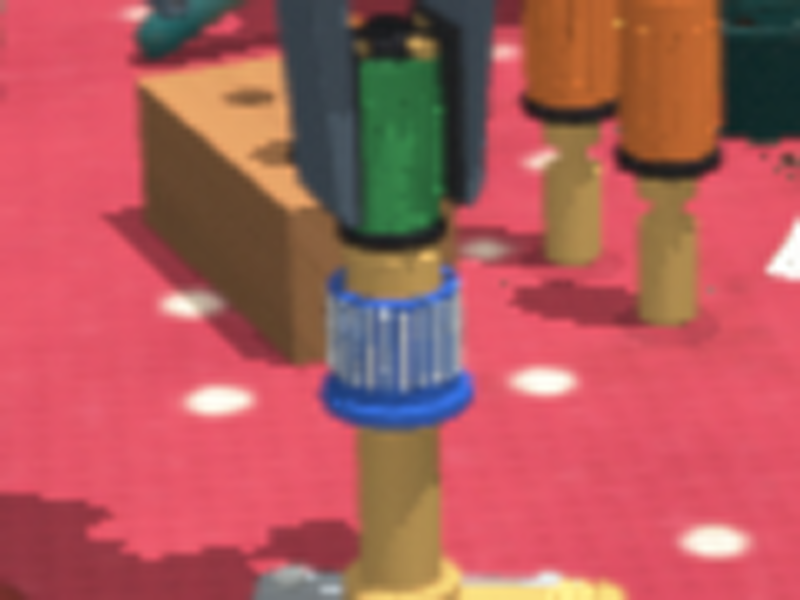

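The sleeve is still back (top at crop row 285) and the collar sits just above the rim. I'll continue in half-millimetre steps until the click.

Request:
{"method": "drive_tool", "body": {
  "series": "0.5 0 0 0 0 0 20;0 0 0 0 0 0 20;0.5 0 0 0 0 0 20;0 0 0 0 0 0 20;0 0 0 0 0 0 20"
}}

```text
clock: 16.73
tcp_pos: [0.5002, -0.18, 0.1605]
orientation: [0.989, 1.334, -0.988]
force: [0.5, 0.4, 3.2]
grip_width: 0.0291
```

Request:
{"method": "drive_tool", "body": {
  "series": "0.5 0 0 0 0 0 20;0 0 0 0 0 0 20;0 0 0 0 0 0 20"
}}

```text
clock: 16.98
tcp_pos: [0.5002, -0.18, 0.1596]
orientation: [0.989, 1.334, -0.988]
force: [-0.0, 0.5, 3.3]
grip_width: 0.0292
```

```bash
cat > chk.py <<'E'
from h import *
plan(.5,-.18,.16,17)
s=snap("side"); P=cloud(s); hsv=cv2.cvtColor(s["frame"],cv2.COLOR_RGB2HSV)
m=cv2.inRange(hsv,(100,150,80),(125,255,255))>0; m&=np.hypot(P[...,0]-.5,P[...,1]+.18)<.04
v=np.where(m)[0]; print("blue rows",v.min(),v.max(),"z",np.nanmin(P[m][:,2]),np.nanmax(P[m][:,2]))
E
python3 chk.py
```

```text
t16.98 tcp [ 0.5002 -0.18    0.1596] jaw 17.0->17.0 q6 -0.66 turn [-0.001  0.    -0.001] shift now-axes [-0.4 -0.2 -0.1] after turn [-0.4 -0.2 -0.1] F [-0.   0.5  3.3] w 29.2
blue rows 208 230 z 0.10574590326449296 0.14505525809065883
```

The force fell from 8 N to 3 N and blue now spans z 0.106–0.145, so the sleeve has sprung forward. One small push to confirm the hard stop.

Request:
{"method": "drive_tool", "body": {
  "series": "0.4 0 0 0 0 0 20;0 0 0 0 0 0 20;0 0 0 0 0 0 20"
}}

```text
clock: 17.28
tcp_pos: [0.5002, -0.18, 0.1591]
orientation: [0.989, 1.334, -0.988]
force: [0.1, -0.4, 2.9]
grip_width: 0.0295
```

Request:
{"method": "drive_tool", "body": {
  "series": "0.5 0 0 0 0 0 20;0 0 0 0 0 0 20;0 0 0 0 0 0 20"
}}

```text
clock: 17.53
tcp_pos: [0.5001, -0.18, 0.1587]
orientation: [0.989, 1.334, -0.988]
force: [0.6, 0.6, 2.9]
grip_width: 0.0294
```

Request:
{"method": "drive_tool", "body": {
  "series": "0.5 0 0 0 0 0 20;0 0 0 0 0 0 20;0 0 0 0 0 0 20"
}}

```text
clock: 17.78
tcp_pos: [0.5002, -0.18, 0.1587]
orientation: [0.989, 1.334, -0.988]
force: [0.3, 1.2, 5.0]
grip_width: 0.0297
```

```bash
python3 chk.py; python3 - <<'E'
from h import *
s=snap("side"); f=s["frame"][:,:,::-1]
cv2.imwrite("pics/side5.png",cv2.resize(f[170:260,210:330],(800,600),interpolation=cv2.INTER_CUBIC))
E
```

```text
t17.78 tcp [ 0.5002 -0.18    0.1587] jaw 17.0->17.0 q6 -0.66 turn [-0.001  0.    -0.001] shift now-axes [-1.3 -0.2 -0.1] after turn [-1.3 -0.2 -0.1] F [0.3 1.2 5. ] w 29.7
blue rows 208 230 z 0.1054383531840235 0.14505651211978493
```

View pics/side5.png

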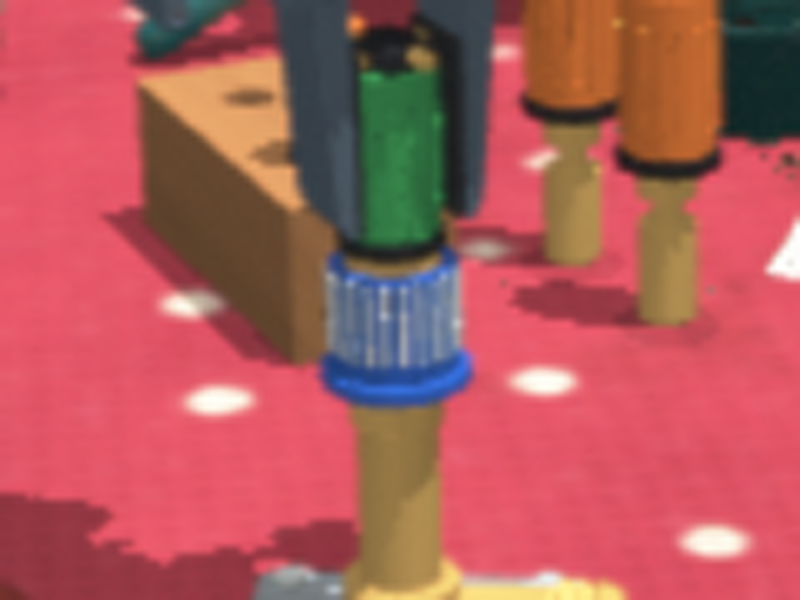

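The sleeve is forward (top at crop row 255) and the collar at (390,248) is seated at the rim. Hard stop felt at TCP z 0.1587. Release and retreat.

Request:
{"method": "drive_tool", "body": {
  "series": "-0.5 0 0 0 0 0 20;0 0 0 0 0 0 91;0 0 0 0 0 0 91;0 0 0 0 0 0 91;0 0 0 0 0 0 91;0 0 0 0 0 0 91;0 0 0 0 0 0 91;-10 0 0 0 0 0 91;-25 0 0 0 0 0 91;-35 0 0 0 0 0 91;-35 0 0 0 0 0 91;-20 0 0 0 0 0 91;0 0 -30 0 0 0 91;0 0 -30 0 0 0 91;0 0 -30 0 0 0 91;0 0 0 0 0 0 91;0 0 0 0 0 0 91"
}}

```text
clock: 19.3
tcp_pos: [0.4735, -0.093, 0.2847]
orientation: [0.987, 1.334, -0.986]
force: [0.4, -0.5, 0.5]
grip_width: 0.0909
```

```bash
python3 chk.py; python3 - <<'E'
from h import *
s=snap("side"); P=cloud(s); hsv=cv2.cvtColor(s["frame"],cv2.COLOR_RGB2HSV)
for n,a,b,x,y in (("green",40,85,.5,-.18),("jet",5,18,.507,.125)):
    m=(cv2.inRange(hsv,(a,100,50),(b,255,255))>0)&(np.hypot(P[...,0]-x,P[...,1]-y)<.04)&(P[...,2]>.07)
    print(n,m.sum(),np.nanmedian(P[m],axis=0).round(3),np.nanmin(P[m][:,2]).round(4),np.nanmax(P[m][:,2]).round(4))
cv2.imwrite("pics/side6.png",s["frame"][140:350,170:370,::-1].repeat(2,0).repeat(2,1))
E
```

```text
t19.30 tcp [ 0.4735 -0.093   0.2847] jaw 17.1->17.0 q6 -0.52 turn [ 0.002  0.001 -0.001] shift now-axes [124.8  -0.4  90.8] after turn [ 1.247e+02 -1.000e-01  9.090e+01] F [ 0.4 -0.5  0.5] w 90.9
blue rows 208 230 z 0.10509957618821825 0.1462700507384067
green 381 [ 0.499 -0.193  0.183] 0.1551 0.2104
jet 178 [0.501 0.115 0.105] 0.0706 0.1445
```

View pics/side6.png

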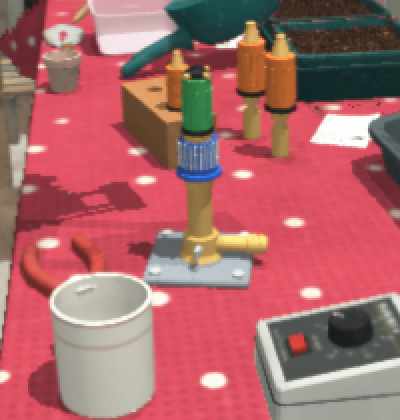

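The mist head stands upright in the coupler at (198,105) with the sleeve forward at (198,155). The jet head is still in the rack at (176,80), the mug hasn't moved, and the gripper is clear.

```bash
python3 -c "
from h import *
print(workorder.finish_job())"
```

```text
the job is handed in; nothing more can be done
None
```

The job is done and handed in at about 19.4 s on the robot's clock, well under the 64 s limit.

- **Sleeve:** I gripped the blue sleeve and drew it down about 12 mm to its stop, where the force rose to about 11 N. After I let go it stayed back by itself, as the side camera showed.
- **Mist head:** I took the green head from the rack and pushed its plug down with readings of 4 to 8 N. The force then fell to about 3 N as the sleeve sprang up. Another 2 mm or so brought it to the stop at about 5 N, and I released it.
- **Last checks:** The sleeve spans z 0.105–0.146 m, which is its forward position. The green cylinder begins at about z 0.155 m, which puts the collar's underside about 1 mm above the rim. The jet head is still in its rack hole, the mug was not touched, and the gripper is clear.

None of the checks failed. The cameras disagreed by 1–2 mm on where the coupler's axis lies, which is within their calibration.

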